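# Put the check weight back in its flip-lid case

## Task

The bench scale has just been checked. Press the red thumb latch so that the orange lid of the case pops fully open, lower the brass check weight from the scale gently into the round well in the case, upright and fully home, then push the lid down until it snaps shut and is held by its latch. Only light hand forces on latch, lid and weight (about 2 kg at most), do not drop the weight, and leave the scale, the seed jar, the bread roll and the dough scraper where they are.

Things in the scene. Friction and masses are not known exactly. Their poses are not given: they have to be found in the camera images.
- stand_well (a point): Point on top of the fixed 8 mm steel base plate of the grey flip-lid case, below the well's centre. x: case front (latch) to back (hinge), y left, z up. The case stands on screw feet, underside u = 6 to 30 mm above this point; u varies and is NOT measured. Other heights are above this point. Well: 42 mm diameter, green sprung floor at u+8 (gives about 1 mm per 8 N), mouth (black insert's top) at u+24, chamfered.
- stand_case (a point): Point on top of the base plate (160 x 140 mm), below the centre of the case, same axes. Case 120 (x) by 108 (y) mm outside, walls 4 mm, rim at u+76. The lid's hinge axis runs along y, 60 mm to +x of this point, at height u+79.
- stand_pad (a point): Point at base-plate height, same axes, straight below the centre of the red thumb pad of the latch, in front of the case. Pad 28 (x) by 36 (y) mm, flat top at u+66 when released. The latch's steel hook, 28 mm wide, stands 24 to 39 mm behind (+x of) this point and reaches up to u+104.
- latch (a joint): Tilt of the rocker latch, rad. 0 released; grows as the pad is pressed down (40 mm from its pin: 0.1 rad is 4 mm). Starts to move at about 2.5 N, frees the lid near 0.11 rad at about 5 N, hard stop at 0.17 rad, about 7 N. Springs back, and tilts by itself while the lid's lip passes its hook in closing.
- lid (a joint): Angle of the orange lid (plate 120 mm from hinge axis to front edge, 108 wide, 6 thick, mid-plane on the axis, 9 mm steel lip in front), rad. 0.044 latched, 0 hard stop, 1.75 sprung open (past upright, leaning back). Spring: 1 N at the edge when open, 3 N near shut. In closing the lip meets the hook at 0.13; 8 to 10 N near the front edge takes it past, below 0.04 it has caught.
- weight_center (a point): Centre, half-way up, of the loose brass check weight, about 0.5 kg, 62 mm tall: cylinder of 38 mm diameter, 50 mm high, with a knob of 24 mm diameter, 12 mm high on top. z along its axis. Starts upright on the steel pan of the scale. Seated in the well its centre is u+39 above the base-plate point stand_well.
- scale: White bench scale, 210 (x) by 200 (y) by 62 mm, fixed; origin at the centre of its underside. Steel pan 135 by 190 mm, centre 35 mm towards +x of the origin, its top at 62 mm. Leave in place.
- seed_jar: Amber glass jar with yellow cap, 60 mm diameter, 85 mm tall, loose; origin at the centre of its underside. Leave alone.
- bread_roll: Round brown bread roll, 80 mm diameter, 48 mm tall, loose; origin at the centre of its underside. Leave alone.
- scraper: Dough scraper lying flat: steel blade 100 by 75 mm, wooden grip 26 by 90 by 20 mm along one edge, loose; origin under the blade's centre at table level. Leave alone.
Not all that is in view belongs to the job. Of the things that look like the part that bears stand_well, the larger one is meant. What is meant by the part that bears weight_center is not pink, and is the smaller of those in its own colour.

How it is judged:
By the outcome, as a careful person would: the job done as asked, in the order asked, and still so for the second after the job is handed in, with the robot touching nothing.
It also fails if it takes over 64 s, if anything falls off the work surface, if the arm or the gripper's body presses on something with over 40 N, if the wrist force passes 120 N, or if a joint passes its speed limit or range.

## Robot

A 6-joint arm with a two-finger parallel gripper is mounted at the origin on the work surface. World frame = base frame: x ahead of the robot, y to its left, z up, the work surface at z = 0. Lengths are in mm, angles in rad, forces in N, time in s.
With the tool pointing down it reaches from about 300 to 775 mm from the base axis. Payload 14.6 kg.
Tool frame: the origin (TCP) lies between the finger pads; the fingertips stand ahead of it and the grasp point (between the pads) lies 5 mm behind it (tip_extent is the z of the fingertips in the tool frame, in mm); z points along the fingers, y is the direction in which the jaws open and shut (so a half turn about z gives the same grasp; the last joint's range is limited). The gripper opens to 94 mm and grips with 3 to 60 N. Pads are 16 mm wide; open, the fingers measure 119 mm over their backs; the gripper's body (75 mm by 177 mm) begins 78 mm behind the grasp point.
Start: joints at [1.204, 0.3, 1.521, -0, 1.321, -0.067], TCP at [162.428, 525.458, 219.446] pointing down, gripper open.
Joint ranges: [-3.03, 3.03], [-0.79, 2.21], [0.23, 2.52], [-1.04, 4.18], [0, 3.07], [-2.55, 2.55]. Speed limits (rad/s): [2.22, 2.22, 2.57, 3.14, 3.14, 3.14].

## Interface

Orientations are given as [roll, pitch, yaw] about the fixed x, y, z axes, in that order (R = Rz(yaw) Ry(pitch) Rx(roll)).
In Python, from bench import get_state, read_camera, camera_params, hand_in, recognise, pinpoint, tip_extent gives the robot as it stands. The module is installed in compiled form; this text tells all that it offers.
- The arm moves only by the tool servo_tool, never from a script. Its argument "rows" is a list of rows, each a list of 3 entries, a list of its own where there are three numbers: the opening, from -1 (shut) to 1 (fully open), so that 0 is half open, then the shift along the tool's x, y, z in m, then the turn, a rotation vector about the tool's x, y, z in rad. A call has 1 to 5 rows; each row shifts and turns the commanded pose from where the row before left it, along the tool's axes as they then stand; what a row does not reach is not made up. A row lasts 1/12 s, in which the tool goes at most 41.7 mm and 7.16 degrees, less where a joint would pass 70% of its speed; a pose out of reach is approached as far as the arm can. A call is refused whole if a number of a shift passes 0.0417 or a number of a turn 0.125, either way. A call with a gripper value outside its range is refused whole. The fingers move at their own pace and stop on an object; "grip_force" is the grip in N (left out, the last holds). Time passes only in rows, so rows that do not move let the fingers close. It gives the time, the measured TCP pose, the force and the opening at its end, in the units of the state.
- get_state(): the state, without advancing time (a new reading comes with each control period).
- read_camera(name): name is "scene" or "top" or "wrist"; returns the picture (384x512x3 uint8, red, green, blue); there is no depth.
- camera_params(name): a dict with "K" (3x3 intrinsics, pixels), "R" (3x3) and "t" (3): a world point X has camera coordinates R X + t. Camera axes: x right, y down, z forward; pixel columns grow to the right and rows downward; lengths in mm; the calibration is good to about 2 mm. A picture is of the moment at which its call begins: read the wrist's pose just before it. camera_params takes no time and is no camera call; for the wrist camera it gives the pose at the moment of the call.
- hand_in(): hands the job in, once; it reports no verdict.
Trained networks look in the newest picture that a camera, given by its name, has taken for a name from the list of things; names that differ only in an ending like _2 or _b are one class to them, and where a whole thing is asked for, a point or a joint stands for the part that bears it (a point fixed in the world has none). Each returns a list of dicts, best first, with "score" (0 to 1); they miss things now and then, are a little off and sometimes report something else, mostly with a low value. They report only what shows in the picture. A call takes as long as a camera call. They do not tell look-alikes from the thing itself.
- recognise(camera, query): "centre" ([x, y, z] in mm, in the coordinates of the camera as it stood for that picture, good to about 4 mm: the middle of the surface that is visible of it).
- pinpoint(camera, query): "centre" ([x, y, z] in mm, in the coordinates of the camera as it stood for that picture, good to about 4 mm: a listed point, or the origin of a listed thing).
The state is a dict: "time": time; "joints": joint angles; "dq": joint speeds; "effort": joint torques, N m; "ee_pos": TCP position; "orientation": TCP orientation; "force": force on the tool from outside, world axes, zero at the start; "ft_torque": the same for the moment, N m; "width": finger opening in mm.
Only numpy, scipy, OpenCV 4.12 (cv2) and the standard library are available. Lean on these libraries where they do the work, as an engineer would, in place of code of your own. Each camera call takes 0.05 s, during which the arm holds its last target.

## Working session

There is one attempt and no reset: what is moved stays moved. The work goes in short steps, Python scripts to look and compute and a tool call to move; the robot and the scene stay as the last step left them, time stands still between calls to the robot, and variables do not carry over. Pictures are saved under pics/ and viewed, and the job is handed in when it is done.

Besides the shell and the picture viewer there is one more tool, called after "Emit:" by a JSON object that holds its "method" and its "body". servo_tool: Moves the arm, as the interface text tells. Its arguments: {"type":"object","properties":{"rows":{"type":"array"},"grip_force":{"type":"number"}},"required":["rows"]}

```bash
mkdir -p pics; cat > h.py <<'E'
import numpy as np, cv2
from bench import *
def snap(cam,fn):
    im=read_camera(cam); cv2.imwrite('pics/'+fn,im[:,:,::-1]); return im
def toworld(cam,c,P=None):
    P=P or camera_params(cam); R=np.array(P['R']);t=np.array(P['t'])
    return R.T@(np.array(c)-t)
def proj(cam,X,P=None):
    P=P or camera_params(cam); c=np.array(P['R'])@np.array(X)+np.array(P['t']); p=np.array(P['K'])@c
    return p[:2]/p[2]
def ray(cam,uv,z,P=None):
    P=P or camera_params(cam); R=np.array(P['R']);t=np.array(P['t']);o=-R.T@t
    d=R.T@np.linalg.inv(np.array(P['K']))@np.array([uv[0],uv[1],1.]); return o+d*(z-o[2])/d[2]
E
python3 - <<'E'
from h import *
np.set_printoptions(precision=1,suppress=True)
print(get_state(),tip_extent)
for c in ['scene','top']:
    snap(c,c+'0.png')
    for q in ['stand_well','weight_center','stand_pad','stand_case','scale','seed_jar','bread_roll','scraper']:
        for d in pinpoint(c,q):
            X=toworld(c,d['centre']); print(c,q,round(d['score'],2),X,proj(c,X))
snap('wrist','wrist0.png')
E
```

```text
{'time': 0.0, 'joints': array([ 1.2,  0.3,  1.5,  0. ,  1.3, -0.1]), 'dq': array([ 0.,  0.,  0., -0., -0., -0.]), 'effort': array([ -0. , -53.2, -35.3,   0.1,   0. ,  -0. ]), 'ee_pos': array([162.3, 525.2, 218.9]), 'orientation': array([-3.1, -0. ,  2.8]), 'force': array([-0.8,  0.1, -1.6]), 'ft_torque': array([-0.,  0.,  0.]), 'width': 93.63976448118436} 14.0
scene stand_well 0.95 [708.6 348.9   2.3] [321.6 343.2]
scene stand_well 0.57 [521.7 187.8   8.9] [309.3 243.6]
scene weight_center 0.97 [ 479.7 -352.6   44.6] [169.6 136.7]
scene weight_center 0.87 [ 691.4 -175.1   29.9] [154.7 207.7]
scene weight_center 0.61 [ 558.6 -220.2   96.4] [177.4 154.4]
scene stand_case 0.64 [533.1 186.5   8.4] [306.1 246.4]
scene stand_case 0.58 [716.7 348.5   3.6] [319.2 345.8]
scene scale 0.75 [ 519.6 -186.5   -2.2] [200.9 179.2]
scene seed_jar 0.69 [452.8  -4.8   0.1] [265.3 194.4]
scene bread_roll 0.88 [419.9 384.8   0.3] [404.  261.7]
scene bread_roll 0.73 [524.2 189.2   8.1] [309.2 244.7]
scene scraper 0.65 [672.1   2.3   1.5] [210.6 244.9]
top stand_well 0.84 [714.7 346.2   5. ] [158.7 159.8]
top stand_well 0.18 [454.1  -8.9  -1.7] [268.2 235.7]
top weight_center 0.69 [ 691.9 -178.1   31.8] [318.2 160.4]
top weight_center 0.67 [ 557.1 -219.6   92.9] [336.5 197.8]
top weight_center 0.65 [ 482.6 -351.6   45.5] [377.2 222.5]
top stand_pad 0.65 [429.7 202.3   7.3] [202.6 245. ]
top stand_pad 0.62 [643.9 351.9   6.5] [156.6 180.6]
top stand_case 0.68 [680.7   5.4   2. ] [261.8 167.3]
top stand_case 0.57 [717.5 346.9   2.7] [158.7 159.1]
top scale 0.6 [ 520.2 -189.6   -0.9] [323.  213.9]
top seed_jar 0.76 [449.1  -8.5  -2.8] [268.1 237.3]
top bread_roll 0.56 [427.3 388.7   0.3] [144.8 247.4]
top scraper 0.55 [677.7   7.8   1. ] [261.1 168.3]
```

View pics/scene0.png

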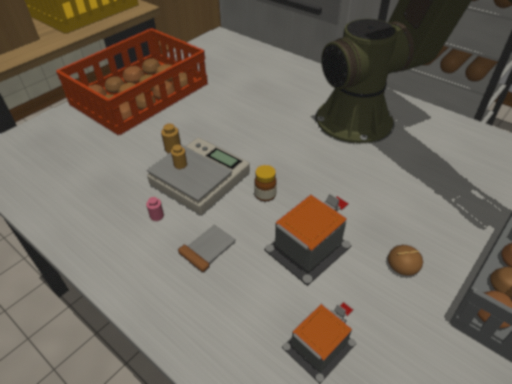

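View pics/top0.png

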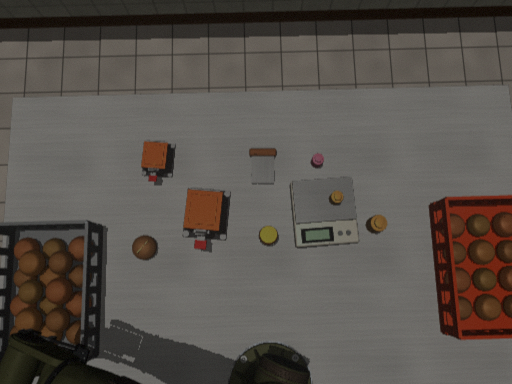

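View pics/wrist0.png

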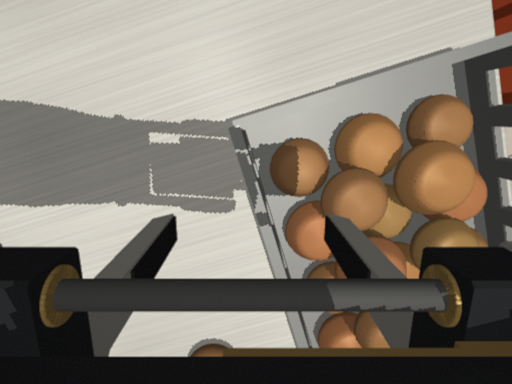

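The larger case, top px (204,211), is the one meant; the smaller one at (157,157) is a decoy. There are three weights: brass on the pan at (336,198), a larger brass one on the table at (378,223), and a pink one at (318,160). The brass one on the pan fits, being the smaller of the brass pair. I'll confirm this in crops.

```bash
python3 - <<'E'
import cv2,numpy as np
t=cv2.imread('pics/top0.png');s=cv2.imread('pics/scene0.png')
a=cv2.resize(t[180:260,170:270],None,fx=7.5,fy=7.5,interpolation=cv2.INTER_CUBIC)
cv2.imwrite('pics/c1.png',a)
b=cv2.resize(s[185:285,260:360],None,fx=6,fy=6,interpolation=cv2.INTER_CUBIC);cv2.imwrite('pics/c2.png',b)
c=np.hstack([cv2.resize(s[115:225,135:255],(400,367),interpolation=cv2.INTER_CUBIC),cv2.resize(t[140:250,280:400],(400,367),interpolation=cv2.INTER_CUBIC)]);cv2.imwrite('pics/c3.png',c)
E
```

```text
(no output)
```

View pics/c1.png

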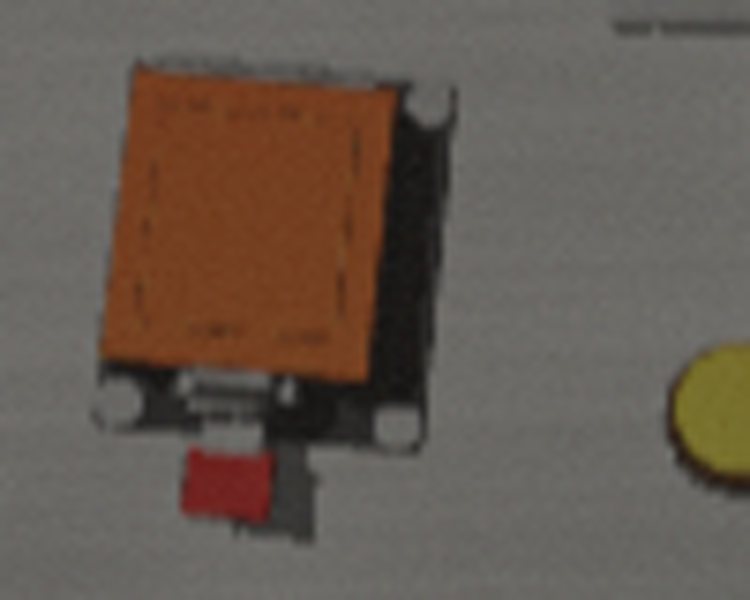

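View pics/c2.png

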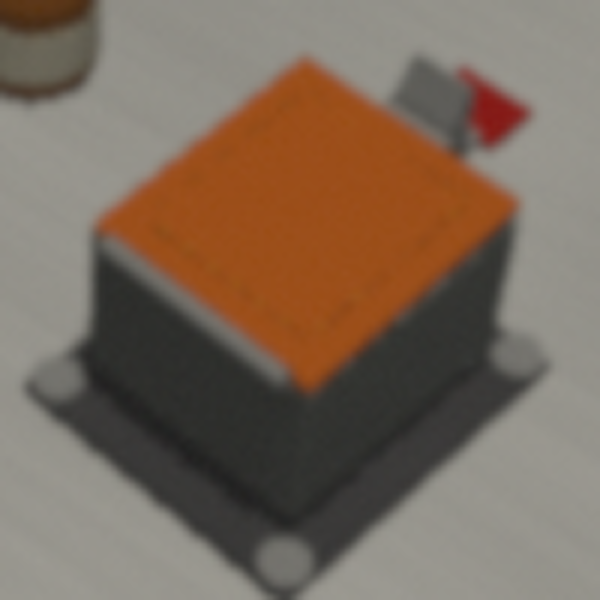

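View pics/c3.png

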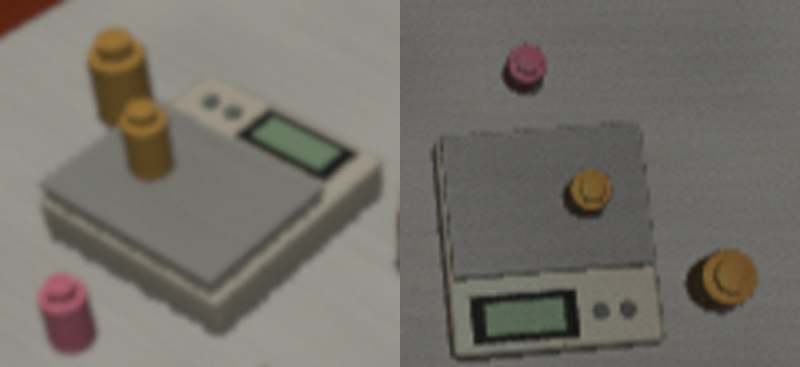

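Crops confirm it: the smaller brass weight stands on the pan, and the larger flip-lid case is at top px (204,211), its red pad at about (200,244). Next I fit the case pose and u from its corners.

```bash
python3 - <<'E'
from h import *
from scipy.optimize import least_squares
np.set_printoptions(precision=1,suppress=True)
PT,PS=camera_params('top'),camera_params('scene')
print('top campos',-np.array(PT['R']).T@PT['t'],'scene',-np.array(PS['R']).T@PS['t'],PT['K'][0][0])
T=lambda p:((np.array(p)+.5)/7.5-.5)+[170,180]
S=lambda p:((np.array(p)+.5)/6-.5)+[260,185]
lf,lb=8+82+5.3,90
obs=[('top',T((133,67)),(60,54),lb,1),('top',T((397,90)),(60,-54),lb,1),('top',T((370,382)),(-60,-54),lf,1),('top',T((100,360)),(-60,54),lf,1),
('top',T((457,82)),(80,-70),8,0),('top',T((424,453)),(-80,-70),8,0),
('scene',S((308,57)),(-60,-54),lf,1),('scene',S((520,207)),(-60,54),lf,1),('scene',S((312,390)),(60,54),lb,1),('scene',S((97,228)),(60,-54),lb,1),
('scene',S((25,385)),(80,-70),8,0),('scene',S((285,600)),(80,70),8,0),('scene',S((551,365)),(-80,70),8,0)]
def f(p,full=False):
    x,y,a,u=p[:4];r=[]
    c,s=np.cos(a),np.sin(a)
    for cam,uv,l,z,k in obs:
        X=[x+c*l[0]-s*l[1],y+s*l[0]+c*l[1],z+k*u]
        d=proj(cam,X,PT if cam=='top' else PS)-uv
        r+=list(d)
    return np.array(r)
for cams in (['top','scene'],['top'],['scene']):
    o=obs; 
    obs=[q for q in o if q[0] in cams]
    R=least_squares(f,[525,187,-.1,18]); print(cams,R.x,R.x[2]); print(R.fun.reshape(-1,2).T)
    if len(cams)==2: X=R.x
    obs=o
x,y,a,u=X;c,s=np.cos(a),np.sin(a)
for uv in [(187,452),(275,456),(268,521),(180,514)]:
    w=ray('top',T(uv),8+u+66,PT)[:2]-[x,y]; print('pad local',c*w[0]+s*w[1],-s*w[0]+c*w[1])
for uv in [(136,123)]: pass
for cam in ['top','scene']:
  for q in ['stand_pad','stand_well','stand_case']:
    read_camera(cam)
    for d in pinpoint(cam,q):
      w=toworld(cam,d['centre'])
      v=w[:2]-[x,y]
      if np.linalg.norm(v)<150: print(cam,q,d['score'],'local',c*v[0]+s*v[1],-s*v[0]+c*v[1],w[2])
E
```

```text
top campos [ 339.6   27.6 1455.3] scene [1072.1  498.7  805.8] 450.1355347585249
['top', 'scene'] [531.  189.5  -0.1   9.9] -0.11029166914317431
[[ 0.1  0.  -0.4 -0.2 -0.3 -0.6 -0.6  0.8 -0.4 -1.2 -0.5  0.3  0.5]
 [ 0.2  0.  -0.  -0.1  0.4 -0.1 -0.  -0.4  0.7 -0.2 -0.3  0.1 -0.7]]
['top'] [530.7 188.4  -0.1  14.2] -0.10365248581152464
[[ 0.1  0.1 -0.   0.  -0.2 -0.1]
 [ 0.1 -0.3 -0.1  0.   0.4 -0.1]]
['scene'] [531.1 190.   -0.1  10.2] -0.11461896954849121
[[-0.2  1.1 -0.3 -1.  -0.4  0.3  0.7]
 [-0.  -0.3  0.7 -0.3 -0.3  0.2 -0.4]]
pad local -92.51752341981299 17.82393097160861
pad local -91.15961388377214 -17.841302950783422
pad local -117.39582800020675 -17.728499557305334
pad local -117.55744067538141 17.947561470415742
top stand_pad 0.74 local -101.05191906724833 1.9288749921285362 8.324433937321034
scene stand_well 0.55 local -10.317812467814038 -1.434016253475611 6.071365858918698
scene stand_case 0.91 local 1.7368091479069536 -1.7497218849412477 7.205573801076288
```

```bash
cat >> h.py <<'E'
from scipy.spatial.transform import Rotation as Ro
def Rt(): return Ro.from_euler('xyz',get_state()['orientation']).as_matrix()
def plan(xyz=None,yaw=None):
    s=get_state(); R=Rt()
    T=Ro.from_euler('xyz',[np.pi,0,yaw]).as_matrix() if yaw is not None else R
    rv=Ro.from_matrix(R.T@T).as_rotvec()
    print('t',round(s['time'],2),'pos',np.round(s['ee_pos'],1),'rpy',np.round(s['orientation'],3),'F',np.round(s['force'],1),'w',round(s['width'],1),'q',np.round(s['joints'],2))
    if xyz is not None:
        d=np.array(xyz)-s['ee_pos']
        print(' turn(tool)',np.round(rv,3),' shift NOW axes',np.round(R.T@d,1),' shift after turn',np.round(T.T@d,1))
E
python3 - <<'E'
from h import *
P=camera_params('wrist');c=-np.array(P['R']).T@P['t'];s=get_state()
print('cam in tool',Rt().T@(c-s['ee_pos']),'camz in tool',Rt().T@np.array(P['R'])[2])
plan([425.5,201,170],np.pi-.108)
E
```

```text
cam in tool [  67.60880812    0.84648789 -165.3214515 ] camz in tool [-2.35369334e-01  9.16508977e-05  9.71905998e-01]
t 1.55 pos [162.5 525.4 219.4] rpy [-3.142  0.     2.842] F [ 0.1 -0.4 -0.2] w 94.0 q [ 1.2   0.3   1.52 -0.    1.32 -0.07]
 turn(tool) [-0.     0.    -0.192]  shift NOW axes [-347.1 -232.3   49.5]  shift after turn [-296.5 -294.2   49.4]
```

Emit:
{"method": "servo_tool", "body": {"rows": [[-1, [0, 0, 0.0], [0, 0, -0.096]], [-1, [0, 0, 0.0], [0, 0, -0.096]], [-1, [-0.029, -0.029, 0], [0, 0, 0]], [-1, [-0.029, -0.029, 0], [0, 0, 0]], [-1, [-0.029, -0.029, 0], [0, 0, 0]]], "grip_force": 18}}

```text
time: 1.97
ee_pos: [239.9, 428.4, 219.2]
orientation: [-3.141, -0.0, 3.035]
force: [1.3, 1.2, 0.1]
width: 64.2
```

Emit:
{"method": "servo_tool", "body": {"rows": [[-1, [-0.029, -0.029, 0], [0, 0, 0]], [-1, [-0.029, -0.029, 0], [0, 0, 0]], [-1, [-0.029, -0.029, 0], [0, 0, 0]], [-1, [-0.029, -0.029, 0], [0, 0, 0]], [-1, [-0.029, -0.029, 0], [0, 0, 0]]]}}

```text
time: 2.38
ee_pos: [369.0, 268.1, 219.7]
orientation: [3.141, 0.001, 3.034]
force: [0.7, 1.7, -0.1]
width: 30.8
```

```bash
python3 - <<'E'
from h import *
np.set_printoptions(precision=1,suppress=True)
plan([425.5,201,130],np.pi-.108)
im=snap('wrist','w1.png')
for q in ['stand_pad','stand_well','stand_case']:
    for d in pinpoint('wrist',q):
        X=toworld('wrist',d['centre']); print(q,round(d['score'],2),X,proj('wrist',X))
print(proj('wrist',[426,201,86]))
E
```

```text
t 2.38 pos [369.  268.1 219.7] rpy [3.1 0.  3. ] F [ 0.7  1.7 -0.1] w 30.8 q [ 0.6  0.1  1.8 -0.   1.3 -0.9]
 turn(tool) [0. 0. 0.]  shift NOW axes [-63.4 -60.7  89.8]  shift after turn [-63.4 -60.6  89.7]
[192.1 243.9]
```

View pics/w1.png

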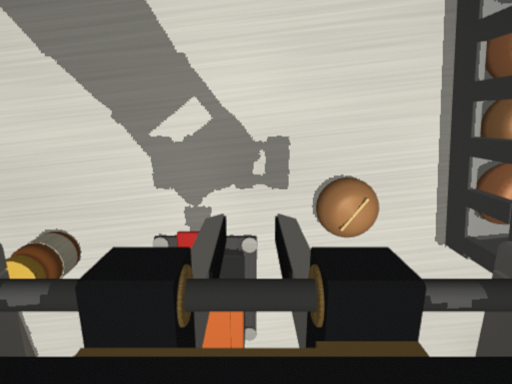

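Emit:
{"method": "servo_tool", "body": {"rows": [[-1, [-0.025, -0.025, 0], [0, 0, 0]], [-1, [-0.025, -0.025, 0.01], [0, 0, 0]], [-1, [-0.013, -0.01, 0.02], [0, 0, 0]], [-1, [0, 0, 0.025], [0, 0, 0]], [-1, [0, 0, 0.015], [0, 0, 0]]]}}

```text
time: 3.0
ee_pos: [423.6, 203.8, 147.4]
orientation: [-3.141, -0.002, 3.034]
force: [-0.3, -0.3, -1.1]
width: 0.7
```

```bash
python3 - <<'E'
from h import *
plan([425.5,201,112],np.pi-.108)
im=snap('wrist','w2.png');snap('scene','s2.png');snap('top','t2.png')
np.set_printoptions(precision=1,suppress=True)
print(proj('wrist',[426,201,86]))
s=get_state()['ee_pos']; print(proj('scene',s-[0,0,14]),proj('top',s-[0,0,14]))
E
python3 -c "
import cv2,numpy as np
s=cv2.imread('pics/s2.png')[150:280,260:400];t=cv2.imread('pics/t2.png')[180:260,160:260]
cv2.imwrite('pics/c4.png',np.hstack([cv2.resize(s,(400,371),interpolation=3),cv2.resize(t,(400,371))]))"
```

```text
t 3.0 pos [423.6 203.8 147.4] rpy [-3.141e+00 -2.000e-03  3.034e+00] F [-0.3 -0.3 -1.1] w 0.7 q [ 0.37  0.2   1.82  0.    1.12 -1.09]
 turn(tool) [-0.001 -0.002  0.001]  shift NOW axes [-2.3 -2.6 35.4]  shift after turn [-2.2 -2.6 35.4]
[245.4 208.3]
[344.2 186.9] [196.5 244.5]
```

View pics/w2.png

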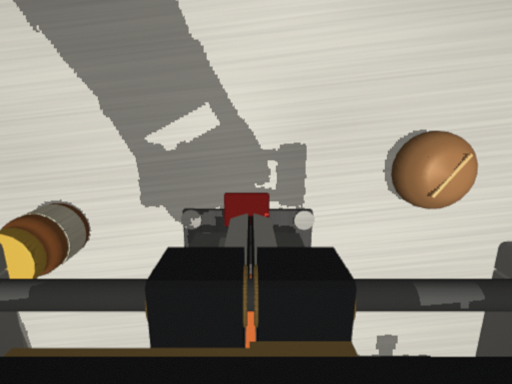

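View pics/c4.png

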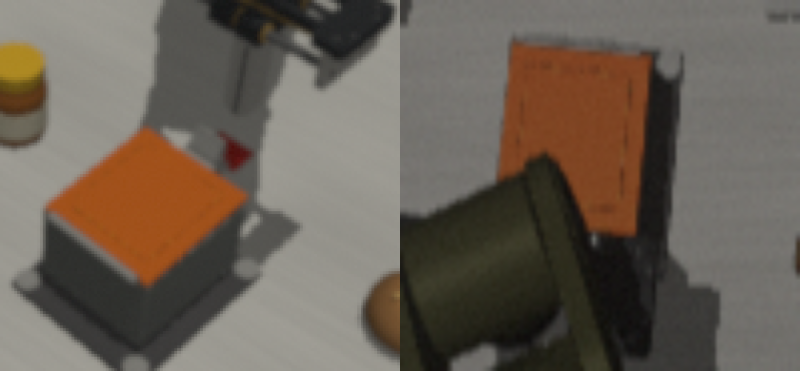

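The pad shows at wrist px (247,207) where predicted, with the closed fingers lined up on it. Descending.

Emit:
{"method": "servo_tool", "body": {"rows": [[-1, [-0.001, -0.0025, 0.018], [0, 0, 0]], [-1, [0, 0, 0.015], [0, 0, 0]], [-1, [0, 0, 0.005], [0, 0, 0]], [-1, [0, 0, 0.002], [0, 0, 0]], [-1, [0, 0, 0.002], [0, 0, 0]]]}}

```text
time: 3.57
ee_pos: [425.4, 201.5, 108.5]
orientation: [3.141, 0.001, 3.035]
force: [0.4, -0.6, 0.2]
width: 0.5
```

Emit:
{"method": "servo_tool", "body": {"rows": [[-1, [0, 0, 0.002], [0, 0, 0]], [-1, [0, 0, 0.002], [0, 0, 0]], [-1, [0, 0, 0.002], [0, 0, 0]]]}}

```text
time: 3.82
ee_pos: [425.2, 201.0, 101.9]
orientation: [3.141, 0.001, 3.034]
force: [-0.1, 0.1, 0.1]
width: 0.5
```

Emit:
{"method": "servo_tool", "body": {"rows": [[-1, [0, 0, 0.001], [0, 0, 0]], [-1, [0, 0, 0.001], [0, 0, 0]]]}}

```text
time: 3.98
ee_pos: [425.0, 200.9, 99.7]
orientation: [3.141, -0.0, 3.034]
force: [-3.5, -0.3, 5.6]
width: 0.4
```

Emit:
{"method": "servo_tool", "body": {"rows": [[-1, [0, 0, 0.001], [0, 0, 0]], [-1, [0, 0, 0.001], [0, 0, 0]]]}}

```text
time: 4.15
ee_pos: [424.8, 200.9, 97.7]
orientation: [3.141, -0.001, 3.034]
force: [-5.3, 0.3, 7.9]
width: 0.5
```

Emit:
{"method": "servo_tool", "body": {"rows": [[-1, [0, 0, 0.001], [0, 0, 0]], [-1, [0, 0, 0.001], [0, 0, 0]]]}}

```text
time: 4.32
ee_pos: [424.6, 200.9, 95.7]
orientation: [3.142, -0.001, 3.034]
force: [-6.9, 0.4, 8.6]
width: 0.5
```

```bash
python3 - <<'E'
from h import *
print(get_state())
s=snap('scene','s3.png');w=snap('wrist','w3.png')
cv2.imwrite('pics/c5.png',np.hstack([cv2.resize(s[130:280,260:400],(371,400),interpolation=3),cv2.resize(w[150:300,180:320],(371,400),interpolation=3)])[:,:,::-1])
E
```

```text
{'time': 4.3167, 'joints': array([ 3.63721558e-01,  2.74229873e-01,  1.87019638e+00,  5.90564011e-04,
        9.97950180e-01, -1.09948609e+00]), 'dq': array([-5.62599170e-04,  1.76381555e-02,  8.46554395e-03,  1.28063727e-03,
       -2.45436571e-02,  1.79628617e-05]), 'effort': array([-1.63680810e+00, -4.30473018e+01, -2.98769420e+01, -6.53343983e-01,
       -1.41458910e+00,  1.16807346e-04]), 'ee_pos': array([424.64474163, 200.94255656,  95.70973789]), 'orientation': array([ 3.14150661e+00, -9.23622561e-04,  3.03368372e+00]), 'force': array([-6.89623712,  0.42902813,  8.59477982]), 'ft_torque': array([0.12848889, 1.27500183, 0.01399323]), 'width': 0.4979648466287033}
```

View pics/c5.png

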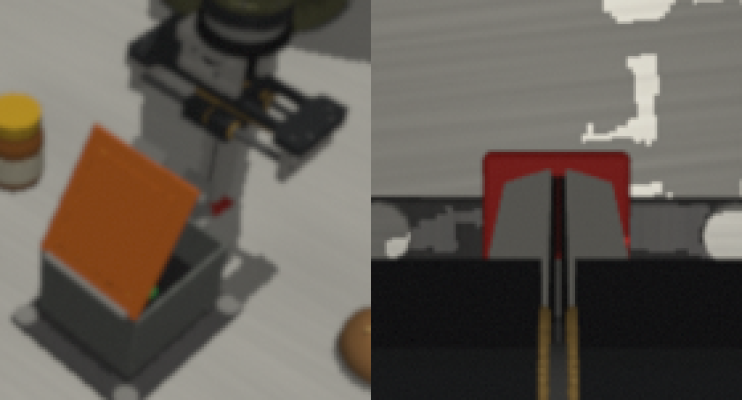

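The lid is swinging open. I'll retract up and forward, away from the lid.

Emit:
{"method": "servo_tool", "body": {"rows": [[-1, [0.002, 0, -0.01], [0, 0, 0]], [-1, [0.005, 0, -0.02], [0, 0, 0]], [0.3, [0.01, 0, -0.035], [0, 0, 0]], [0.3, [0.01, 0, -0.035], [0, 0, 0]], [0.3, [0, 0, -0.04], [0, 0, 0]]]}}

```text
time: 4.83
ee_pos: [396.4, 203.5, 236.9]
orientation: [-3.141, -0.001, 3.034]
force: [1.0, -1.1, -0.2]
width: 17.1
```

```bash
python3 - <<'E'
from h import *
np.set_printoptions(precision=1,suppress=True)
plan([531,189.5,250],np.pi-.108)
P=camera_params('wrist')
w=snap('wrist','w4.png');s=snap('scene','s4.png');t=snap('top','t4.png')
for cam in ['wrist','scene','top']:
  for q in ['stand_well','stand_case','weight_center']:
    for d in pinpoint(cam,q):
        X=toworld(cam,d['centre'],P if cam=='wrist' else None); print(cam,q,round(d['score'],2),X,proj(cam,X))
cv2.imwrite('pics/c6.png',np.hstack([cv2.resize(s[130:280,260:400],(371,400),interpolation=3),cv2.resize(t[170:270,160:260],(400,400),interpolation=3)])[:,:,::-1])
E
```

```text
t 4.83 pos [396.4 203.5 236.9] rpy [-3.1 -0.   3. ] F [ 1.  -1.1 -0.2] w 17.1 q [ 0.4  0.1  1.8 -0.   1.3 -1.1]
 turn(tool) [-0. -0.  0.]  shift NOW axes [-135.3    0.5  -13.2]  shift after turn [-135.4    0.6  -13.1]
wrist stand_well 0.93 [520.7 191.4   8.2] [250.1 254.3]
wrist stand_case 0.69 [527.2 188.1  10. ] [248.6 260.3]
scene stand_well 0.82 [523.6 190.3   7.6] [309.7 244.9]
scene stand_well 0.63 [706.4 351.2   5.2] [323.2 342.5]
scene stand_case 0.89 [711.8 346.2   3.9] [319.6 343.2]
scene stand_case 0.76 [529.6 186.5   8.1] [307.  245.6]
scene weight_center 0.85 [ 480.1 -353.9   46.8] [169.1 136. ]
scene weight_center 0.63 [ 555.9 -218.3   97.9] [178.6 153.8]
scene weight_center 0.56 [ 691.4 -175.7   24.4] [155. 209.]
top stand_well 0.74 [521.1 188.6  10.8] [206.5 216.3]
top stand_well 0.7 [712.4 343.8   3.2] [159.5 160.5]
top stand_case 0.94 [713.1 349.6   2.7] [157.8 160.4]
top stand_case 0.83 [528.7 188.8   4.2] [206.7 214.2]
top stand_case 0.61 [450.5  -7.    0.5] [267.7 236.8]
top weight_center 0.58 [ 480.8 -355.2   42.5] [378.1 223.2]
top weight_center 0.47 [ 560.4 -215.    94.1] [335.  196.7]
top weight_center 0.44 [ 692.8 -176.5   33.7] [317.7 159.9]
```

View pics/c6.png

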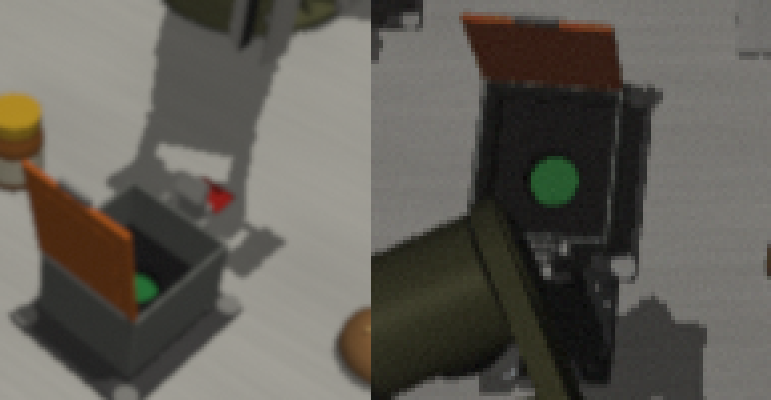

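View pics/w4.png

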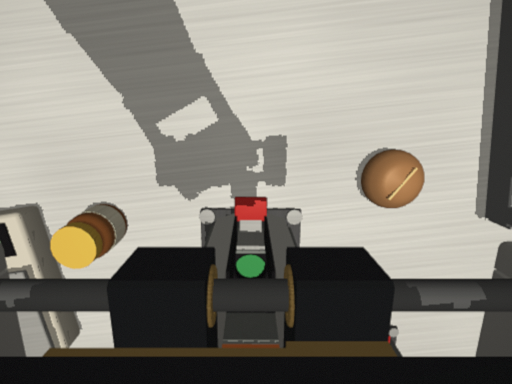

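The lid stands fully open (leaning past upright) and the green well floor is visible at top px (205,215). I'll segment it in the top and wrist views, along with the brass weight.

```bash
python3 - <<'E'
from h import *
np.set_printoptions(precision=2,suppress=True)
from h import Ro
u=12.5
def green(im):
    r,g,b=[im[:,:,i].astype(int) for i in range(3)]
    return ((g>r*1.4)&(g>b*1.3)&(g>40)).astype(np.uint8)
PW=camera_params('wrist')
for cam,fn,P,roi in [('top','t4.png',None,(180,250,160,250)),('scene','s4.png',None,(200,280,280,350)),('wrist','w4.png',PW,(240,290,220,280))]:
    im=cv2.imread('pics/'+fn)[:,:,::-1]; m=green(im); M=np.zeros_like(m); M[roi[0]:roi[1],roi[2]:roi[3]]=m[roi[0]:roi[1],roi[2]:roi[3]]
    ys,xs=np.nonzero(M); c=(xs.mean(),ys.mean())
    print(cam,len(xs),c,(xs.min(),xs.max(),ys.min(),ys.max()),ray(cam,c,8+u+16,P),ray(cam,c,8+u+8,P))
# weight knob in top/scene
for cam,fn,roi in [('top','top0.png',(185,212,325,348)),('scene','scene0.png',(142,172,168,190))]:
    im=cv2.imread('pics/'+fn)[:,:,::-1].astype(int); s=im[roi[0]:roi[1],roi[2]:roi[3]]
    m=(s[:,:,0]>s[:,:,2]*1.6)&(s[:,:,0]>60); ys,xs=np.nonzero(m); c=(xs.mean()+roi[2],ys.mean()+roi[0])
    print(cam,len(xs),c,(xs.min()+roi[2],xs.max()+roi[2],ys.min()+roi[0],ys.max()+roi[0]),ray(cam,c,95),ray(cam,c,105))
    print(proj(cam,[558,-218,62]),proj(cam,[558,-218,124]))
E
```

```text
top 127 (np.float64(205.45669291338584), np.float64(214.93700787401573)) (np.int64(200), np.int64(211), np.int64(209), np.int64(221)) [522.37 189.03  36.5 ] [523.4  189.94  28.5 ]
scene 78 (np.float64(314.55128205128204), np.float64(237.7948717948718)) (np.int64(311), np.int64(319), np.int64(232), np.int64(243)) [518.88 198.15  36.5 ] [513.13 195.03  28.5 ]
wrist 562 (np.float64(249.92348754448398), np.float64(265.38434163701066)) (np.int64(235), np.int64(265), np.int64(254), np.int64(277)) [521.19 190.67  36.5 ] [525.36 190.2   28.5 ]
top 119 (np.float64(336.60504201680675), np.float64(196.39495798319328)) (np.int64(331), np.int64(342), np.int64(191), np.int64(202)) [ 561.23 -219.72   95.  ] [ 559.6 -217.9  105. ]
[334.31 199.16] [337.76 195.87]
scene 345 (np.float64(177.0840579710145), np.float64(153.95652173913044)) (np.int64(168), np.int64(185), np.int64(142), np.int64(168)) [ 556.79 -223.86   95.  ] [ 564.04 -213.69  105.  ]
[180.04 164.44] [176.59 146.51]
```

Emit:
{"method": "servo_tool", "body": {"rows": [[0.5, [-0.0172, -0.0335, 0], [0, 0, 0]], [0.5, [-0.0172, -0.0335, 0], [0, 0, 0]], [0.5, [-0.0172, -0.0335, 0], [0, 0, 0]], [0.5, [-0.0172, -0.0335, 0], [0, 0, 0]], [0.5, [-0.0172, -0.0335, 0], [0, 0, 0]]]}}

```text
time: 5.85
ee_pos: [465.9, 26.2, 235.3]
orientation: [3.142, -0.0, 3.034]
force: [0.2, 1.0, -0.1]
width: 70.3
```

Emit:
{"method": "servo_tool", "body": {"rows": [[0.5, [-0.0172, -0.0335, 0], [0, 0, 0]], [0.5, [-0.0172, -0.0335, 0], [0, 0, 0]], [0.5, [-0.0172, -0.0335, 0], [0, 0, 0]], [0.5, [-0.0172, -0.0335, 0], [0, 0, 0]], [0.5, [-0.0172, -0.0335, 0], [0, 0, 0]]]}}

```text
time: 6.27
ee_pos: [533.4, -149.8, 235.1]
orientation: [3.141, -0.0, 3.034]
force: [0.3, 0.5, 1.0]
width: 70.4
```

Emit:
{"method": "servo_tool", "body": {"rows": [[0.5, [-0.0172, -0.0335, 0], [0, 0, 0]], [0.5, [0, -0.02, 0], [0, 0, 0]], [0.5, [0, 0, 0], [0, 0, 0]]]}}

```text
time: 6.52
ee_pos: [544.1, -206.3, 234.2]
orientation: [-3.142, -0.002, 3.03]
force: [0.7, -0.2, -0.7]
width: 70.6
```

```bash
python3 - <<'E'
from h import *
np.set_printoptions(precision=1,suppress=True)
plan([559,-219,150],np.pi-.108)
P=camera_params('wrist')
w=snap('wrist','w5.png')
for q in ['weight_center']:
    for d in pinpoint('wrist',q):
        X=toworld('wrist',d['centre'],P); print(q,round(d['score'],2),X,proj('wrist',X,P))
print(proj('wrist',[559,-219,124],P))
E
```

```text
t 6.52 pos [ 544.1 -206.3  234.2] rpy [-3.1 -0.   3. ] F [ 0.7 -0.2 -0.7] w 70.6 q [-0.4  0.4  1.4 -0.   1.4 -1.9]
 turn(tool) [-0. -0. -0.]  shift NOW axes [-16.3 -10.9  84.2]  shift after turn [-16.2 -11.   84.2]
weight_center 0.95 [ 557.2 -218.6   93.1] [239.4 197.1]
weight_center 0.93 [ 477.2 -351.8   40.6] [120.8 132.6]
weight_center 0.69 [ 695.1 -173.1   30.9] [286.1 278.9]
[238.  207.2]
```

View pics/w5.png

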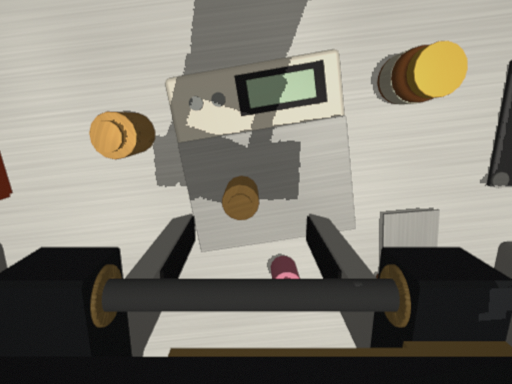

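```bash
python3 - <<'E'
from h import *
np.set_printoptions(precision=1,suppress=True)
w=cv2.imread('pics/w5.png'); P=camera_params('wrist')
c=cv2.resize(w[165:230,205:275],None,fx=8,fy=8,interpolation=3)
c=np.clip(c.astype(int)*1.6,0,255).astype(np.uint8)
for k in range(0,70,10): cv2.putText(c,str(205+k),(k*8,10),0,.4,(255,255,255))
for k in range(0,65,10): cv2.putText(c,str(165+k),(0,k*8+10),0,.4,(255,255,255))
for X0 in [(557.2,-218.6)]:
  for z,r in [(112,19),(124,12),(62,19),(112,12)]:
    pts=[(proj('wrist',[X0[0]+r*np.cos(a),X0[1]+r*np.sin(a),z],P)-[205,165]+.5)*8 for a in np.linspace(0,6.28,50)]
    cv2.polylines(c,[np.int32(pts)],1,(0,255,0) if z>100 else (255,0,0),1)
cv2.imwrite('pics/c7.png',c)
E
```

```text
(no output)
```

View pics/c7.png

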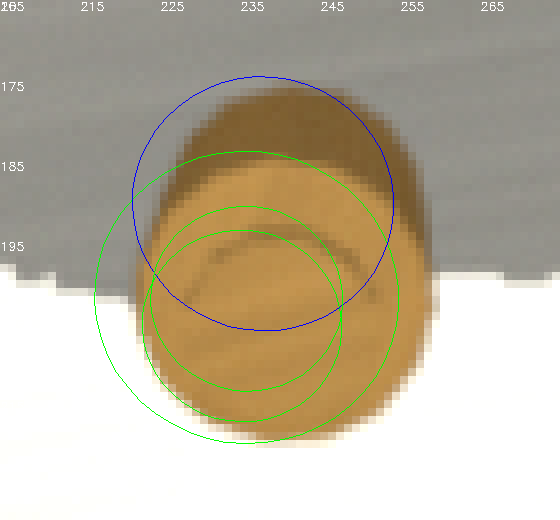

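```bash
cat > cyl.py <<'E'
from h import *
import sys
from scipy.optimize import least_squares
np.set_printoptions(precision=1,suppress=True)
x0,y0,fn=float(sys.argv[1]),float(sys.argv[2]),sys.argv[3]
P=camera_params('wrist'); s=get_state(); w=snap('wrist',fn)[:,:,::-1]
p=proj('wrist',[x0,y0,115],P); u0,v0=int(p[0])-45,int(p[1])-45
c=cv2.resize(w[v0:v0+90,u0:u0+90],None,fx=6,fy=6,interpolation=3)
c=np.clip(c.astype(int)*1.6,0,255).astype(np.uint8)
for z,r in [(112,19),(124,12),(62,19),(112,12)]:
    pts=[(proj('wrist',[x0+r*np.cos(a),y0+r*np.sin(a),z],P)-[u0,v0]+.5)*6 for a in np.linspace(0,6.28,50)]
    cv2.polylines(c,[np.int32(pts)],1,(0,255,0) if z>100 else (255,0,0),1)
cv2.imwrite('pics/c_'+fn,c); print(s['ee_pos'],p,u0,v0)
print(proj('wrist',[x0+5,y0,115],P)-p,proj('wrist',[x0,y0+5,115],P)-p)
E
python3 cyl.py 557.2 -218.6 w6.png
```

```text
[ 544.2 -203.1  234.8] [235.2 202.8] 190 157
[0.6 4.8] [ 5.  -0.5]
```

View pics/c_w6.png

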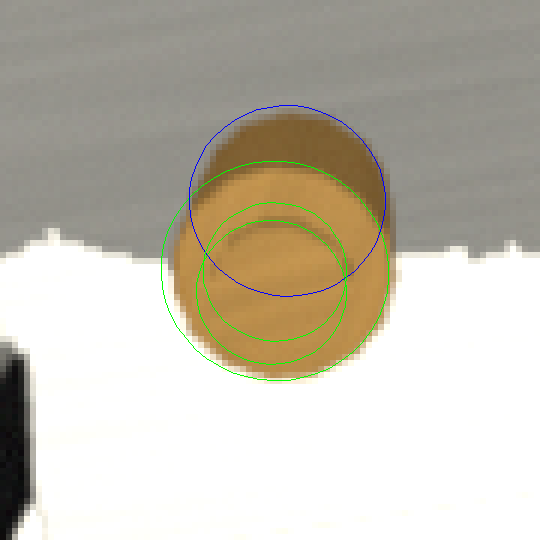

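Emit:
{"method": "servo_tool", "body": {"rows": [[0.5, [-0.0147, -0.0126, 0.01], [0, 0, 0]], [0.5, [0, 0, 0.025], [0, 0, 0]], [0.5, [0, 0, 0.03], [0, 0, 0]], [0.5, [0, 0, 0.02], [0, 0, 0]], [0.5, [0, 0, 0], [0, 0, 0]]]}}

```text
time: 7.08
ee_pos: [556.3, -214.9, 146.4]
orientation: [3.139, -0.006, 3.035]
force: [-0.0, 0.6, -0.2]
width: 70.4
```

```bash
python3 - <<'E'
from h import *
plan([557.5,-217.2,97],np.pi-.108)
E
python3 cyl.py 557.5 -217.2 w7.png
```

```text
t 7.08 pos [ 556.3 -214.9  146.4] rpy [ 3.139 -0.006  3.035] F [-0.   0.6 -0.2] w 70.4 q [-0.43  0.47  1.46  0.    1.22 -1.89]
 turn(tool) [ 0.002 -0.006  0.002]  shift NOW axes [-1.8 -2.3 49.4]  shift after turn [-1.5 -2.1 49.4]
[ 556.3 -214.9  146.4] [245.9 220. ] 200 174
[0.8 6.8] [ 7.2 -0.7]
```

View pics/c_w7.png

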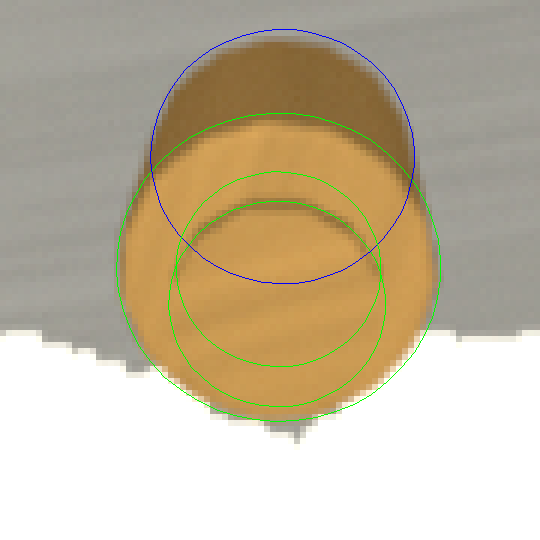

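Emit:
{"method": "servo_tool", "body": {"rows": [[0.5, [0, 0, 0.025], [0, 0, 0]], [0.5, [0, 0, 0.02], [0, 0, 0]], [0.5, [0, 0, 0.006], [0, 0, 0]], [0.5, [0, 0, 0], [0, 0, 0]], [0.5, [0, 0, 0], [0, 0, 0]]]}}

```text
time: 7.55
ee_pos: [558.5, -216.9, 101.3]
orientation: [-3.141, 0.002, 3.034]
force: [0.7, 0.1, 1.0]
width: 70.6
```

Emit:
{"method": "servo_tool", "body": {"rows": [[-0.3, [0, 0, 0], [0, 0, 0]], [-0.5, [0, 0, 0], [0, 0, 0]], [-0.5, [0, 0, 0], [0, 0, 0]], [-0.5, [0, 0, 0], [0, 0, 0]], [-0.5, [0, 0, 0], [0, 0, 0]]], "grip_force": 18}}

```text
time: 7.97
ee_pos: [557.8, -217.0, 99.8]
orientation: [-3.141, 0.0, 3.034]
force: [0.1, -0.2, -0.3]
width: 40.4
```

Emit:
{"method": "servo_tool", "body": {"rows": [[-0.5, [0, 0, 0], [0, 0, 0]], [-0.5, [0, 0, 0], [0, 0, 0]], [-0.5, [0, 0, 0], [0, 0, 0]]]}}

```text
time: 8.22
ee_pos: [557.9, -217.2, 99.8]
orientation: [-3.141, 0.0, 3.034]
force: [-0.4, -1.6, 3.6]
width: 37.5
```

Emit:
{"method": "servo_tool", "body": {"rows": [[-0.5, [0, 0, -0.002], [0, 0, 0]], [-0.5, [0, 0, -0.004], [0, 0, 0]], [-0.5, [0, 0, -0.006], [0, 0, 0]], [-0.5, [0, 0, -0.006], [0, 0, 0]], [-0.5, [0, 0, -0.006], [0, 0, 0]]]}}

```text
time: 8.63
ee_pos: [557.7, -216.9, 124.0]
orientation: [3.142, -0.0, 3.034]
force: [0.3, 0.1, -4.3]
width: 37.4
```

```bash
python3 - <<'E'
from h import *
plan([557.5,-217.2,97],np.pi-.108)
w=snap('wrist','w8.png')
E
```

```text
t 8.63 pos [ 557.7 -216.9  124. ] rpy [ 3.142 -0.     3.034] F [ 0.3  0.1 -4.3] w 37.4 q [-0.43  0.5   1.48  0.    1.17 -1.9 ]
 turn(tool) [ 0. -0.  0.]  shift NOW axes [ 0.2 -0.3 27. ]  shift after turn [ 0.2 -0.3 27. ]
```

View pics/w8.png

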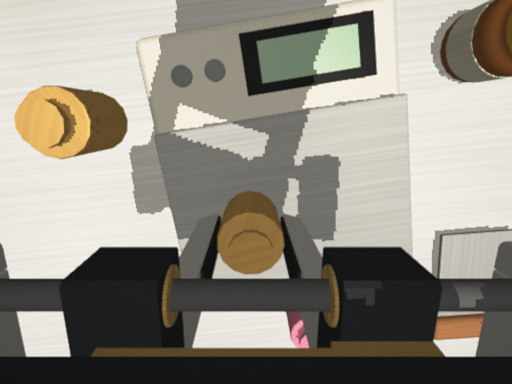

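Emit:
{"method": "servo_tool", "body": {"rows": [[-0.5, [0, 0, -0.01], [0, 0, 0]], [-0.5, [0, 0, -0.015], [0, 0, 0]], [-0.5, [0.001, 0.008, -0.018], [0, 0, 0]], [-0.5, [0.003, 0.015, -0.015], [0, 0, 0]], [-0.5, [0.004, 0.02, -0.007], [0, 0, 0]]]}}

```text
time: 9.1
ee_pos: [554.8, -173.9, 191.0]
orientation: [-3.141, 0.003, 3.032]
force: [0.3, -0.3, -5.1]
width: 37.8
```

Emit:
{"method": "servo_tool", "body": {"rows": [[-0.5, [0.005, 0.025, 0], [0, 0, 0]], [-0.5, [0.006, 0.03, 0], [0, 0, 0]], [-0.5, [0.006, 0.03, 0], [0, 0, 0]], [-0.5, [0.006, 0.03, 0], [0, 0, 0]], [-0.5, [0.006, 0.03, 0], [0, 0, 0]]]}}

```text
time: 9.52
ee_pos: [540.8, -24.7, 189.1]
orientation: [3.142, 0.0, 3.034]
force: [0.1, -0.1, -5.5]
width: 37.7
```

Emit:
{"method": "servo_tool", "body": {"rows": [[-0.5, [0.006, 0.03, 0], [0, 0, 0]], [-0.5, [0.006, 0.03, 0], [0, 0, 0]], [-0.5, [0.006, 0.03, 0], [0, 0, 0]], [-0.5, [0.006, 0.03, 0], [0, 0, 0]], [-0.5, [0.006, 0.03, 0], [0, 0, 0]]]}}

```text
time: 9.93
ee_pos: [527.1, 127.7, 189.2]
orientation: [3.141, 0.0, 3.034]
force: [-0.0, 0.8, -5.0]
width: 38.0
```

Emit:
{"method": "servo_tool", "body": {"rows": [[-0.5, [0.006, 0.025, 0], [0, 0, 0]], [-0.5, [0.004, 0.018, 0], [0, 0, 0]], [-0.5, [0.001, 0.01, 0], [0, 0, 0]], [-0.5, [0, 0, 0], [0, 0, 0]], [-0.5, [0, 0, 0], [0, 0, 0]]]}}

```text
time: 10.35
ee_pos: [522.4, 179.8, 188.6]
orientation: [-3.141, 0.0, 3.034]
force: [-0.0, -0.7, -4.9]
width: 37.9
```

```bash
python3 - <<'E'
from h import *
np.set_printoptions(precision=1,suppress=True)
plan([522,190,150],np.pi-.108)
P=camera_params('wrist')
w=snap('wrist','w9.png');t=snap('top','t9.png');s=snap('scene','s9.png')
for cam in ['wrist','scene','top']:
  for q in ['stand_well','weight_center']:
    for d in pinpoint(cam,q):
        X=toworld(cam,d['centre'],P if cam=='wrist' else None); print(cam,q,round(d['score'],2),X,proj(cam,X))
E
```

```text
t 10.35 pos [522.4 179.8 188.6] rpy [-3.1  0.   3. ] F [-0.  -0.7 -4.9] w 37.9 q [ 0.3  0.3  1.6 -0.   1.3 -1.2]
 turn(tool) [-0.  0.  0.]  shift NOW axes [ 1.4 10.1 38.6]  shift after turn [ 1.5 10.1 38.6]
wrist stand_well 0.7 [523.1 191.3  10.2] [260.  176.2]
wrist weight_center 0.91 [523.7 178.8 186.7] [248.5 236. ]
wrist weight_center 0.19 [528.  191.9   8.6] [260.8 180. ]
scene stand_well 0.88 [521.7 188.3   7.8] [309.5 244. ]
scene stand_well 0.7 [708.9 350.1   5.2] [322.1 343.1]
scene weight_center 0.88 [521.7 177.3 186.2] [311.7 189.1]
scene weight_center 0.63 [ 476.4 -353.4   44.9] [170.2 136. ]
scene weight_center 0.56 [ 693.2 -175.3   29.3] [154.2 208.2]
top stand_well 0.66 [710.9 350.8   5.8] [157.3 160.8]
top weight_center 0.71 [ 482.4 -352.    42.9] [377.1 222.7]
top weight_center 0.64 [ 694.8 -175.2   30. ] [317.2 159.6]
```

View pics/w9.png

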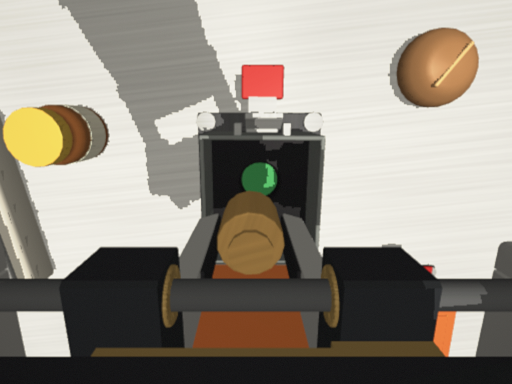

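View pics/s9.png

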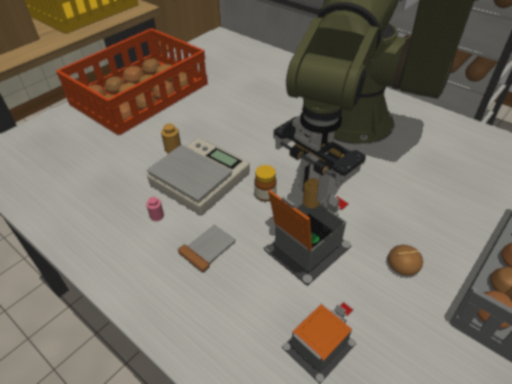

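```bash
cat > ins.py <<'E'
from h import *
import sys
np.set_printoptions(precision=2,suppress=True)
fn=sys.argv[1]; wx,wy,u=map(float,sys.argv[2:5])
P=camera_params('wrist'); s=get_state(); w=snap('wrist',fn)
print(s['time'],s['ee_pos'],s['orientation'],s['force'])
r,g,b=[w[:,:,i].astype(int) for i in range(3)]
m=((g>r*1.4)&(g>b*1.3)&(g>25)).astype(np.uint8)
n,l,st,ce=cv2.connectedComponentsWithStats(m); k=1+np.argmax(st[1:,4]); print('green',st[k],ce[k])
for z in (8+u+8,8+u+16,8+u+24): print(z,ray('wrist',ce[k],z,P))
c=w[40:300,150:370][:,:,::-1]; f=3
c=cv2.resize(c,None,fx=f,fy=f,interpolation=3); c=np.clip(c.astype(int)*1.6,0,255).astype(np.uint8)
def circ(x,y,z,r,col):
    pts=[(proj('wrist',[x+r*np.cos(a),y+r*np.sin(a),z],P)-[150,40]+.5)*f for a in np.linspace(0,6.28,60)]
    cv2.polylines(c,[np.int32(pts)],1,col,1)
T=s['ee_pos']
circ(T[0],T[1],T[2]-37.8,19,(255,0,0));circ(T[0],T[1],T[2]+12.2,19,(0,255,0));circ(T[0],T[1],T[2]+24.2,12,(0,255,0))
circ(wx,wy,8+u+8,21,(255,0,255));circ(wx,wy,8+u+24,21,(255,255,0))
a=-.108;R=np.array([[np.cos(a),-np.sin(a)],[np.sin(a),np.cos(a)]])
for hx,hy,z in [(60,54,84+u),(80,70,8),(56,50,84+u)]:
    pts=[(proj('wrist',[*(R@[p*hx,q*hy]+[531,189.5]),z],P)-[150,40]+.5)*f for p,q in [(1,1),(1,-1),(-1,-1),(-1,1)]]
    cv2.polylines(c,[np.int32(pts)],1,(0,255,255),1)
cv2.imwrite('pics/c_'+fn,c[:600])
E
python3 ins.py w10.png 522 190 12.5
```

```text
10.8 [522.32 179.84 188.48] [-3.14 -0.    3.03] [ 0.65 -0.76 -5.15]
green [241 162  37  34 965] [259.27 177.73]
28.5 [520.94 190.85  28.5 ]
36.5 [519.33 190.77  36.5 ]
44.5 [517.71 190.7   44.5 ]
```

View pics/c_w10.png

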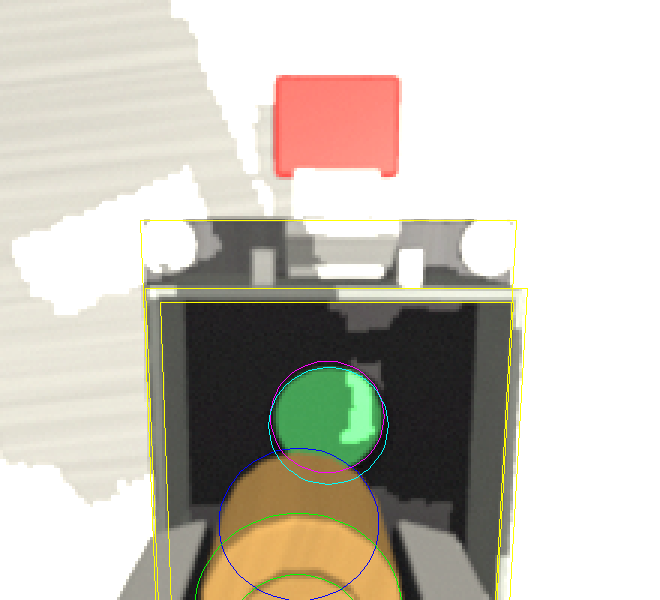

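The overlay fits: the well mouth sits at about (522,190), wrist px (259,178), and the weight is centred on the TCP within 1 mm. Moving over the well and lowering.

Emit:
{"method": "servo_tool", "body": {"rows": [[-0.5, [0.0012, 0.006, 0], [0, 0, 0]], [-0.5, [0, 0.0043, 0.01], [0, 0, 0]], [-0.5, [0, 0, 0.02], [0, 0, 0]], [-0.5, [0, 0, 0.025], [0, 0, 0]], [-0.5, [0, 0, 0.02], [0, 0, 0]]]}}

```text
time: 11.27
ee_pos: [521.6, 191.0, 111.3]
orientation: [-3.141, -0.001, 3.034]
force: [-0.3, -0.1, -4.4]
width: 37.6
```

Emit:
{"method": "servo_tool", "body": {"rows": [[-0.5, [0, 0, 0.012], [0, 0, 0]], [-0.5, [0, 0, 0.005], [0, 0, 0]], [-0.5, [0, 0, 0], [0, 0, 0]], [-0.5, [0, 0, 0], [0, 0, 0]]]}}

```text
time: 11.6
ee_pos: [522.6, 190.8, 97.1]
orientation: [3.141, 0.001, 3.034]
force: [-0.1, -0.3, -4.3]
width: 37.5
```

```bash
python3 ins.py w11.png 522.2 190.2 12.5; python3 - <<'E'
from h import *
plan([522.2,190.2,85],np.pi-.108)
E
```

```text
11.6 [522.59 190.76  97.15] [3.14 0.   3.03] [-0.05 -0.26 -4.32]
green [224 181  50  26 508] [246.98 189.64]
28.5 [511.49 190.15  28.5 ]
36.5 [509.57 190.44  36.5 ]
44.5 [507.66 190.73  44.5 ]
t 11.65 pos [522.8 190.8  97.5] rpy [3.141e+00 2.000e-03 3.034e+00] F [-0.3  0.1 -5. ] w 37.3 q [ 0.28  0.44  1.63  0.    1.07 -1.18]
 turn(tool) [0.001 0.002 0.   ]  shift NOW axes [ 0.5 -0.6 12.5]  shift after turn [ 0.5 -0.6 12.5]
```

View pics/c_w11.png

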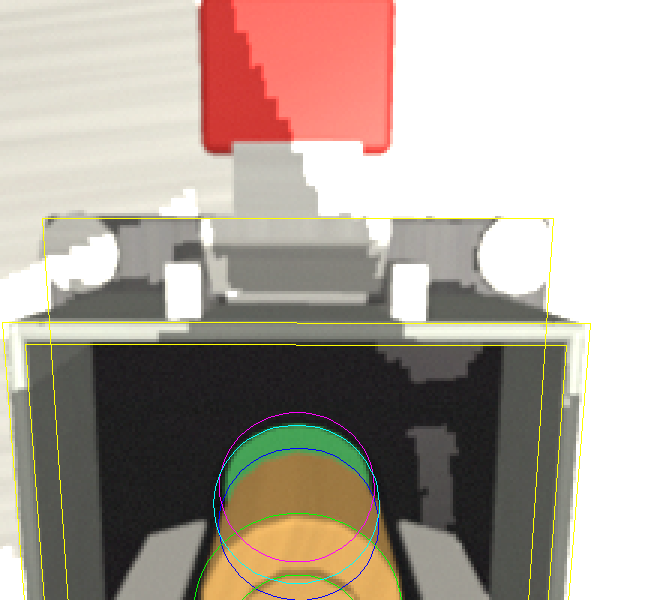

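Emit:
{"method": "servo_tool", "body": {"rows": [[-0.5, [0.0005, -0.0005, 0.004], [0, 0, 0]], [-0.5, [0, 0, 0.003], [0, 0, 0]], [-0.5, [0, 0, 0.003], [0, 0, 0]], [-0.5, [0, 0, 0.002], [0, 0, 0]], [-0.5, [0, 0, 0.002], [0, 0, 0]]]}}

```text
time: 12.07
ee_pos: [521.6, 190.0, 82.3]
orientation: [-3.142, 0.0, 3.034]
force: [0.5, 0.2, -5.3]
width: 37.9
```

Emit:
{"method": "servo_tool", "body": {"rows": [[-0.5, [0, 0, 0.002], [0, 0, 0]], [-0.5, [0, 0, 0.002], [0, 0, 0]], [-0.5, [0, 0, 0.001], [0, 0, 0]]]}}

```text
time: 12.32
ee_pos: [521.6, 190.0, 77.1]
orientation: [-3.141, -0.0, 3.034]
force: [0.5, 0.6, -5.1]
width: 37.5
```

Emit:
{"method": "servo_tool", "body": {"rows": [[-0.5, [0, 0, 0.001], [0, 0, 0]], [-0.5, [0, 0, 0.001], [0, 0, 0]], [-0.5, [0, 0, 0.001], [0, 0, 0]]]}}

```text
time: 12.57
ee_pos: [521.7, 190.1, 74.4]
orientation: [3.142, 0.0, 3.034]
force: [-0.1, 0.4, -4.0]
width: 37.6
```

Emit:
{"method": "servo_tool", "body": {"rows": [[-0.5, [0, 0, 0.001], [0, 0, 0]], [-0.5, [0, 0, 0.001], [0, 0, 0]], [-0.5, [0, 0, 0.001], [0, 0, 0]]]}}

```text
time: 12.82
ee_pos: [521.6, 190.1, 71.4]
orientation: [-3.142, 0.0, 3.034]
force: [0.9, 0.4, -5.2]
width: 37.8
```

Emit:
{"method": "servo_tool", "body": {"rows": [[-0.5, [0, 0, 0.001], [0, 0, 0]], [-0.5, [0, 0, 0.001], [0, 0, 0]]]}}

```text
time: 12.98
ee_pos: [521.6, 190.1, 69.3]
orientation: [-3.142, -0.0, 3.034]
force: [0.4, -0.3, -5.2]
width: 37.7
```

Emit:
{"method": "servo_tool", "body": {"rows": [[-0.5, [0, 0, 0.001], [0, 0, 0]], [-0.5, [0, 0, 0.001], [0, 0, 0]]]}}

```text
time: 13.15
ee_pos: [521.6, 190.1, 67.3]
orientation: [-3.142, 0.0, 3.034]
force: [0.2, 0.1, -4.3]
width: 37.5
```

Emit:
{"method": "servo_tool", "body": {"rows": [[-0.5, [0, 0, 0.001], [0, 0, 0]], [-0.5, [0, 0, 0.001], [0, 0, 0]]]}}

```text
time: 13.32
ee_pos: [521.7, 190.1, 65.7]
orientation: [3.141, 0.0, 3.034]
force: [-2.7, -1.0, 3.8]
width: 37.6
```

Emit:
{"method": "servo_tool", "body": {"rows": [[-0.5, [0, 0, 0.001], [0, 0, 0]], [-0.5, [0, 0, 0.0], [0, 0, 0]]]}}

```text
time: 13.48
ee_pos: [521.8, 190.1, 65.1]
orientation: [3.141, 0.001, 3.034]
force: [-4.6, -1.3, 7.4]
width: 37.3
```

Emit:
{"method": "servo_tool", "body": {"rows": [[-0.5, [0, 0, 0.001], [0, 0, 0]], [-0.5, [0, 0, 0.0], [0, 0, 0]]]}}

```text
time: 13.65
ee_pos: [521.9, 190.1, 64.6]
orientation: [3.141, 0.001, 3.034]
force: [-6.6, -1.6, 11.5]
width: 37.6
```

Contact came at TCP 66.3 (weight bottom 28.5), so u ≈ 12.5. The stiffness is about 8 N/mm, which is the sprung floor, so the weight is home. I'll ease the load and release.

Emit:
{"method": "servo_tool", "body": {"rows": [[-0.5, [0, 0, -0.001], [0, 0, 0]], [-0.5, [0, 0, -0.0006], [0, 0, 0]], [-0.5, [0, 0, 0], [0, 0, 0]]]}}

```text
time: 13.9
ee_pos: [521.7, 190.1, 65.6]
orientation: [3.141, 0.0, 3.034]
force: [-3.3, -2.0, 4.5]
width: 37.6
```

Emit:
{"method": "servo_tool", "body": {"rows": [[-0.17, [0, 0, 0], [0, 0, 0]], [-0.1, [0, 0, 0], [0, 0, 0]], [0, [0, 0, 0], [0, 0, 0]], [0.1, [0, 0, 0], [0, 0, 0]], [0.1, [0, 0, 0], [0, 0, 0]]]}}

```text
time: 14.32
ee_pos: [521.7, 190.1, 65.0]
orientation: [3.142, 0.0, 3.034]
force: [0.4, 0.4, -0.7]
width: 51.0
```

```bash
python3 ins.py w12.png 522.2 190.2 12.5
```

```text
14.3167 [521.72 190.09  65.  ] [3.14 0.   3.03] [ 0.36  0.38 -0.73]
green [222 202   6  12  25] [224.12 206.84]
28.5 [513.5  173.28  28.5 ]
36.5 [511.17 174.26  36.5 ]
44.5 [508.84 175.24  44.5 ]
```

View pics/w12.png

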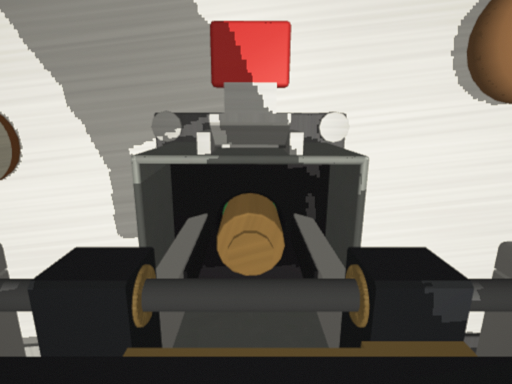

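The weight stands upright in the well, wrist px (250,233). Withdrawing straight up and checking from above.

Emit:
{"method": "servo_tool", "body": {"rows": [[0.1, [0, 0, -0.005], [0, 0, 0]], [0.1, [0, 0, -0.015], [0, 0, 0]], [0.1, [0, 0, -0.025], [0, 0, 0]], [0.1, [0, 0, -0.04], [0, 0, 0]], [0.1, [0, 0, -0.04], [0, 0, 0]]]}}

```text
time: 14.78
ee_pos: [521.0, 189.9, 191.3]
orientation: [-3.141, -0.002, 3.034]
force: [0.8, 0.4, 0.3]
width: 51.9
```

Emit:
{"method": "servo_tool", "body": {"rows": [[-1, [0, 0, -0.04], [0, 0, 0]], [-1, [0, 0, -0.04], [0, 0, 0]], [-1, [0, 0, -0.01], [0, 0, 0]], [-1, [0, 0, 0], [0, 0, 0]]]}}

```text
time: 15.12
ee_pos: [522.4, 190.3, 283.7]
orientation: [3.139, 0.006, 3.034]
force: [0.2, 0.3, -0.4]
width: 28.5
```

```bash
python3 ins.py w13.png 522.2 190.2 12.5; python3 - <<'E'
from h import *
np.set_printoptions(precision=1,suppress=True)
plan([640.3,177.7,275],np.pi-.108)
t=snap('scene','s13.png')
for cam in ['scene','wrist']:
  for d in pinpoint(cam,'weight_center'):
        X=toworld(cam,d['centre']); print(cam,round(d['score'],2),X,proj(cam,X))
w=cv2.imread('pics/w13.png');s=cv2.imread('pics/s13.png')
cv2.imwrite('pics/c8.png',np.hstack([cv2.resize(w[80:330,150:370],(400,455)),cv2.resize(s[140:290,250:382],(400,455),interpolation=3)]))
E
```

```text
15.1167 [522.37 190.3  283.66] [3.14 0.01 3.03] [ 0.23  0.3  -0.35]
green [238 154   4   3   6] [239.5 155. ]
28.5 [506.26 178.3   28.5 ]
36.5 [505.28 178.68  36.5 ]
44.5 [504.29 179.05  44.5 ]
t 15.17 pos [521.8 190.1 280.7] rpy [3.1 0.  3. ] F [ 0.6  0.7 -1.2] w 24.8 q [ 0.3  0.3  1.4 -0.   1.4 -1.2]
 turn(tool) [0. 0. 0.]  shift NOW axes [-119.2    0.4    5.9]  shift after turn [-119.2    0.4    5.7]
scene 0.87 [ 477.6 -350.8   43.9] [170.6 136.8]
scene 0.65 [521.2 189.3  60.8] [311.7 229.9]
scene 0.65 [ 690.2 -176.2   28.1] [155.  207.6]
wrist 0.72 [519.5 188.7  53.6] [248.8 169.5]
```

View pics/c8.png

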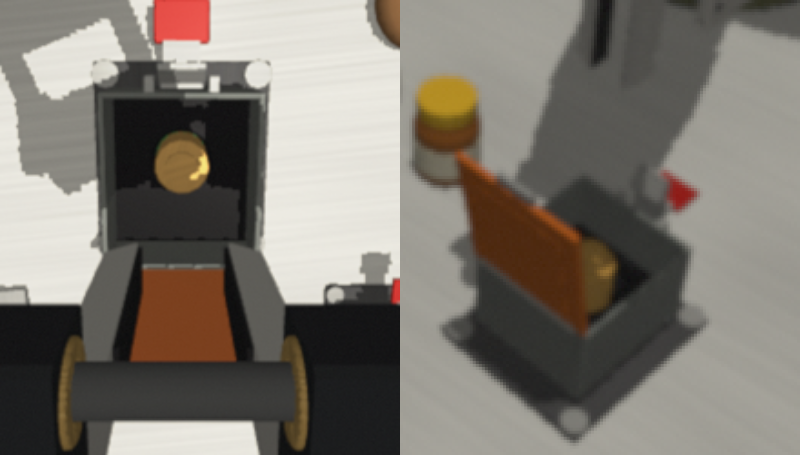

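Emit:
{"method": "servo_tool", "body": {"rows": [[-1, [-0.04, 0, 0], [0, 0, 0]], [-1, [-0.04, 0, 0], [0, 0, 0]], [-1, [-0.035, 0, 0], [0, 0, 0]], [-1, [-0.012, 0, 0], [0, 0, 0]], [-1, [0, 0, 0], [0, 0, 0]]]}}

```text
time: 15.73
ee_pos: [649.4, 175.5, 276.2]
orientation: [-3.14, -0.004, 3.032]
force: [-0.1, 0.4, -0.6]
width: 0.6
```

```bash
cat > loc.py <<'E'
from h import *
a=-.108
def loc():
    s=get_state()['ee_pos']; d=s[:2]-[531,189.5]; return np.array([np.cos(a)*d[0]+np.sin(a)*d[1],-np.sin(a)*d[0]+np.cos(a)*d[1],s[2]])
if __name__=='__main__':
    plan(); print('local',loc().round(1))
E
python3 loc.py; python3 - <<'E'
from h import *
s=snap('scene','s14.png')[:,:,::-1];t=snap('top','t14.png')[:,:,::-1]
cv2.imwrite('pics/c9.png',np.hstack([cv2.resize(s[100:290,230:382],(360,450),interpolation=3),cv2.resize(t[150:270,140:260],(450,450),interpolation=3)]))
E
```

```text
t 15.73 pos [649.4 175.5 276.2] rpy [-3.14  -0.004  3.032] F [-0.1  0.4 -0.6] w 0.6 q [ 0.21  0.56  1.02 -0.    1.56 -1.25]
local [119.2  -1.1 276.2]
```

View pics/c9.png

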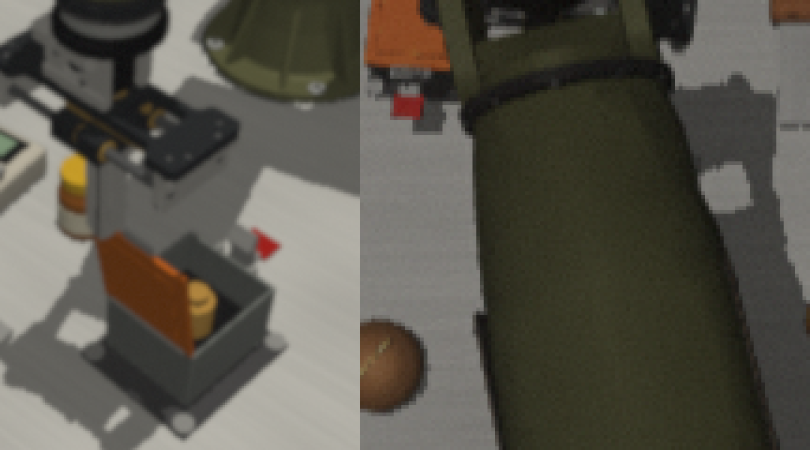

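Emit:
{"method": "servo_tool", "body": {"rows": [[-1, [0, 0.001, 0.025], [0, 0, 0]], [-1, [0, 0, 0.02], [0, 0, 0]], [-1, [0, 0, 0.009], [0, 0, 0]], [-1, [0, 0, 0], [0, 0, 0]]]}}

```text
time: 16.17
ee_pos: [646.5, 177.6, 224.1]
orientation: [-3.14, -0.003, 3.034]
force: [-0.5, 0.7, 0.6]
width: 0.9
```

Emit:
{"method": "servo_tool", "body": {"rows": [[-1, [0.008, 0, 0], [0, 0, 0]], [-1, [0.008, 0, 0], [0, 0, 0]], [-1, [0.008, 0, 0], [0, 0, 0]], [-1, [0.006, 0, 0], [0, 0, 0]], [-1, [0.006, 0, 0], [0, 0, 0]]]}}

```text
time: 16.58
ee_pos: [611.9, 181.5, 227.6]
orientation: [3.141, 0.002, 3.034]
force: [1.4, -0.4, 0.8]
width: 0.6
```

```bash
python3 loc.py; python3 - <<'E'
from h import *
s=snap('scene','s15.png')[:,:,::-1]
cv2.imwrite('pics/c10.png',cv2.resize(s[100:290,230:382],(456,570),interpolation=3))
E
```

```text
t 16.58 pos [611.9 181.5 227.6] rpy [3.141e+00 2.000e-03 3.034e+00] F [ 1.4 -0.4  0.8] w 0.6 q [ 0.23  0.49  1.23 -0.    1.41 -1.23]
local [ 81.3   0.8 227.6]
```

View pics/c10.png

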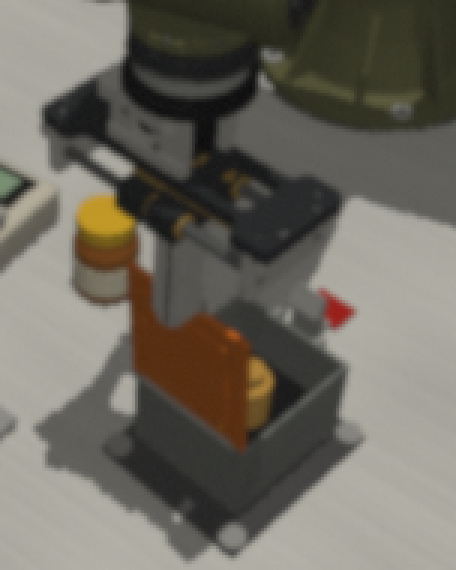

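Emit:
{"method": "servo_tool", "body": {"rows": [[-1, [0.01, 0, 0.002], [0, 0, 0]], [-1, [0.01, 0, 0.001], [0, 0, 0]], [-1, [0.01, 0, 0.001], [0, 0, 0]], [-1, [0.01, 0, 0.002], [0, 0, 0]], [-1, [0.01, 0, 0.003], [0, 0, 0]]]}}

```text
time: 17.05
ee_pos: [562.3, 186.7, 217.6]
orientation: [3.141, 0.001, 3.034]
force: [2.9, -0.5, -1.4]
width: 0.2
```

```bash
python3 loc.py; python3 - <<'E'
from h import *
s=snap('scene','s16.png')[:,:,::-1]
cv2.imwrite('pics/c11.png',cv2.resize(s[100:290,230:382],(456,570),interpolation=3))
E
```

```text
t 17.05 pos [562.3 186.7 217.6] rpy [3.141e+00 1.000e-03 3.034e+00] F [ 2.9 -0.5 -1.4] w 0.2 q [ 0.26  0.4   1.4  -0.    1.35 -1.2 ]
local [ 31.4   0.6 217.6]
```

View pics/c11.png

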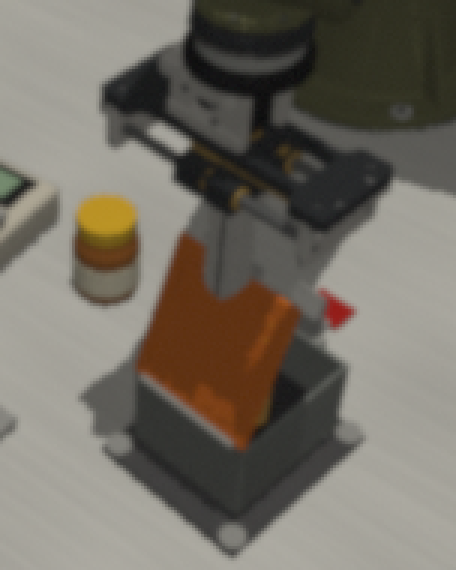

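Emit:
{"method": "servo_tool", "body": {"rows": [[-1, [0.01, 0, 0.005], [0, 0, 0]], [-1, [0.01, 0, 0.005], [0, 0, 0]], [-1, [0.009, 0, 0.007], [0, 0, 0]], [-1, [0.008, 0, 0.007], [0, 0, 0]], [-1, [0.008, 0, 0.007], [0, 0, 0]]]}}

```text
time: 17.52
ee_pos: [518.0, 191.6, 186.6]
orientation: [3.141, 0.001, 3.034]
force: [3.3, 0.2, 0.8]
width: 0.2
```

```bash
python3 loc.py
```

```text
t 17.52 pos [518.  191.6 186.6] rpy [3.141e+00 1.000e-03 3.034e+00] F [3.3 0.2 0.8] w 0.2 q [ 0.29  0.33  1.56 -0.    1.25 -1.17]
local [-13.2   0.7 186.6]
```

Emit:
{"method": "servo_tool", "body": {"rows": [[-1, [0.0065, 0, 0.009], [0, 0, 0]], [-1, [0.0065, 0, 0.009], [0, 0, 0]], [-1, [0.006, 0, 0.009], [0, 0, 0]], [-1, [0.004, 0, 0.01], [0, 0, 0]], [-1, [0.003, 0, 0.008], [0, 0, 0]]]}}

```text
time: 17.93
ee_pos: [491.9, 194.3, 140.5]
orientation: [3.141, 0.001, 3.034]
force: [3.4, 0.2, 2.2]
width: 0.3
```

```bash
python3 loc.py; python3 - <<'E'
from h import *
s=snap('scene','s17.png')[:,:,::-1]
cv2.imwrite('pics/c12.png',cv2.resize(s[100:290,230:382],(456,570),interpolation=3))
E
```

```text
t 17.93 pos [491.9 194.3 140.5] rpy [3.141e+00 1.000e-03 3.034e+00] F [3.4 0.2 2.2] w 0.3 q [ 0.31  0.33  1.67 -0.    1.14 -1.16]
local [-39.4   0.6 140.5]
```

View pics/c12.png

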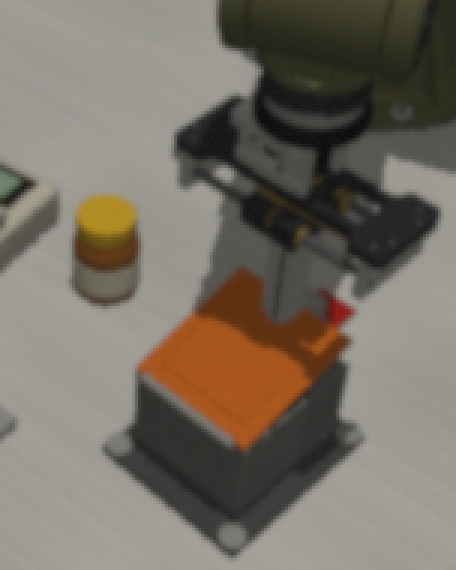

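Emit:
{"method": "servo_tool", "body": {"rows": [[-1, [0.001, 0, 0.003], [0, 0, 0]], [-1, [0.001, 0, 0.003], [0, 0, 0]], [-1, [0, 0, 0.002], [0, 0, 0]]]}}

```text
time: 18.23
ee_pos: [490.0, 194.5, 133.0]
orientation: [-3.142, 0.0, 3.034]
force: [0.0, 0.7, 3.2]
width: 0.7
```

Emit:
{"method": "servo_tool", "body": {"rows": [[-1, [0, 0, 0.0015], [0, 0, 0]], [-1, [0, 0, 0.0015], [0, 0, 0]]]}}

```text
time: 18.4
ee_pos: [489.8, 194.5, 130.1]
orientation: [-3.142, -0.001, 3.034]
force: [-4.0, -0.5, 8.7]
width: 0.6
```

Emit:
{"method": "servo_tool", "body": {"rows": [[-1, [0, 0, 0.001], [0, 0, 0]], [-1, [0, 0, 0.001], [0, 0, 0]]]}}

```text
time: 18.57
ee_pos: [489.7, 194.6, 128.4]
orientation: [3.142, -0.001, 3.034]
force: [-5.1, -0.8, 10.5]
width: 0.7
```

Emit:
{"method": "servo_tool", "body": {"rows": [[-1, [0, 0, 0.001], [0, 0, 0]], [-1, [0, 0, 0.001], [0, 0, 0]]]}}

```text
time: 18.73
ee_pos: [489.7, 194.6, 126.7]
orientation: [3.141, -0.001, 3.034]
force: [-4.9, -0.9, 12.3]
width: 0.5
```

Emit:
{"method": "servo_tool", "body": {"rows": [[-1, [0.0005, 0, 0.001], [0, 0, 0]], [-1, [0.0005, 0, 0.001], [0, 0, 0]]]}}

```text
time: 18.9
ee_pos: [489.4, 194.7, 124.6]
orientation: [3.141, 0.001, 3.034]
force: [1.5, -0.7, 6.8]
width: 0.7
```

Emit:
{"method": "servo_tool", "body": {"rows": [[-1, [0.0005, 0, 0.001], [0, 0, 0]], [-1, [0, 0, 0.001], [0, 0, 0]]]}}

```text
time: 19.07
ee_pos: [489.2, 194.7, 122.7]
orientation: [3.141, 0.002, 3.034]
force: [1.7, -0.4, 6.2]
width: 0.8
```

Emit:
{"method": "servo_tool", "body": {"rows": [[-1, [0, 0, 0.001], [0, 0, 0]], [-1, [0, 0, 0.001], [0, 0, 0]]]}}

```text
time: 19.23
ee_pos: [489.0, 194.7, 120.4]
orientation: [3.141, 0.001, 3.034]
force: [2.9, 0.4, 2.6]
width: 0.6
```

Emit:
{"method": "servo_tool", "body": {"rows": [[-1, [0, 0, 0.001], [0, 0, 0]], [-1, [0, 0, 0.001], [0, 0, 0]]]}}

```text
time: 19.4
ee_pos: [488.6, 194.7, 118.0]
orientation: [3.141, 0.0, 3.034]
force: [2.0, 1.0, 2.8]
width: 0.6
```

Emit:
{"method": "servo_tool", "body": {"rows": [[-1, [0, 0, 0.001], [0, 0, 0]], [-1, [0, 0, 0.0005], [0, 0, 0]]]}}

```text
time: 19.57
ee_pos: [488.6, 194.7, 116.5]
orientation: [3.141, 0.0, 3.034]
force: [1.2, 0.3, 6.1]
width: 0.3
```

The force fell after the hook and rose again at the hard stop (TCP 116.5), so it should have caught. Retreating to check.

Emit:
{"method": "servo_tool", "body": {"rows": [[-1, [0, 0, 0.0005], [0, 0, 0]], [-1, [0, 0, 0], [0, 0, 0]], [-1, [0, 0, -0.003], [0, 0, 0]], [-1, [0, 0, -0.004], [0, 0, 0]], [-1, [0, 0, -0.008], [0, 0, 0]]]}}

```text
time: 19.98
ee_pos: [487.7, 194.5, 130.5]
orientation: [-3.141, -0.002, 3.034]
force: [0.4, -0.2, -0.4]
width: 0.4
```

Emit:
{"method": "servo_tool", "body": {"rows": [[-1, [0, 0, -0.02], [0, 0, 0]], [-1, [0, 0, -0.04], [0, 0, 0]], [-1, [0, 0, -0.04], [0, 0, 0]], [-1, [0.02, 0, -0.03], [0, 0, 0]], [-1, [0.03, 0, -0.01], [0, 0, 0]]]}}

```text
time: 20.4
ee_pos: [439.6, 200.0, 275.4]
orientation: [3.139, 0.004, 3.033]
force: [-0.6, 1.2, -0.4]
width: 0.2
```

```bash
python3 loc.py; python3 - <<'E'
from h import *
s=snap('scene','s18.png')[:,:,::-1];w=snap('wrist','w18.png')[:,:,::-1]
cv2.imwrite('pics/c13.png',np.hstack([cv2.resize(s[180:290,250:360],(400,400),interpolation=3),cv2.resize(w[120:300,170:330],(356,400),interpolation=3)]))
E
```

```text
t 20.4 pos [439.6 200.  275.4] rpy [3.139 0.004 3.033] F [-0.6  1.2 -0.4] w 0.2 q [ 0.35  0.11  1.62 -0.    1.41 -1.11]
local [-92.    0.6 275.4]
```

View pics/c13.png

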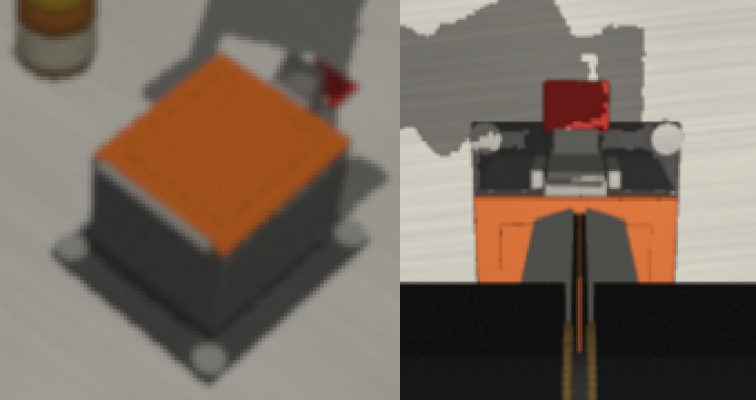

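The lid stays shut with the robot clear. As a last check, I'll wait a little and compare against the starting pictures.

Emit:
{"method": "servo_tool", "body": {"rows": [[-1, [0, -0.03, 0], [0, 0, 0]], [-1, [0, -0.04, 0], [0, 0, 0]], [-1, [0, -0.04, 0], [0, 0, 0]], [-1, [0, -0.04, 0], [0, 0, 0]], [-1, [0, -0.03, 0], [0, 0, 0]]]}}

```text
time: 20.92
ee_pos: [418.5, 18.8, 270.8]
orientation: [-3.141, -0.001, 3.033]
force: [0.5, 0.3, 0.7]
width: 0.6
```

Emit:
{"method": "servo_tool", "body": {"rows": [[-1, [0, 0, 0], [0, 0, 0]], [-1, [0, 0, 0], [0, 0, 0]], [-1, [0, 0, 0], [0, 0, 0]], [-1, [0, 0, 0], [0, 0, 0]], [-1, [0, 0, 0], [0, 0, 0]]]}}

```text
time: 21.33
ee_pos: [419.4, 22.0, 270.9]
orientation: [3.142, -0.001, 3.035]
force: [0.0, -0.1, -0.2]
width: 0.6
```

```bash
python3 - <<'E'
from h import *
np.set_printoptions(precision=1,suppress=True)
plan()
s=snap('scene','s19.png')[:,:,::-1];t=snap('top','t19.png')[:,:,::-1]
s0=cv2.imread('pics/scene0.png');t0=cv2.imread('pics/top0.png')
cv2.imwrite('pics/c14.png',np.hstack([np.vstack([cv2.resize(a[180:290,255:365],(290,290),interpolation=3) for a in (s0,s)]),np.vstack([cv2.resize(a[140:260,120:390],(500,290),interpolation=3) for a in (t0,t)])]))
for q in ['scale','seed_jar','bread_roll','scraper']:
    for cam in ['scene','top']:
        for d in pinpoint(cam,q)[:1]: print(cam,q,round(d['score'],2),toworld(cam,d['centre']))
def org(im,r):
    b,g,rr=[im[:,:,i].astype(int) for i in range(3)]; m=(rr>g*1.7)&(rr>b*2)&(rr>60); m2=np.zeros_like(m); m2[r[0]:r[1],r[2]:r[3]]=m[r[0]:r[1],r[2]:r[3]]
    ys,xs=np.nonzero(m2); return len(xs),xs.mean(),ys.mean()
for a in (s0,s): print(org(a,(190,255,270,332)))
E
```

```text
t 21.33 pos [419.4  22.  270.9] rpy [ 3.1 -0.   3. ] F [ 0.  -0.1 -0.2] w 0.6 q [-0.  -0.   1.8  0.   1.4 -1.5]
scene scale 0.92 [ 522.7 -186.3    4.2]
top scale 0.78 [ 524.3 -186.5   -0.5]
scene seed_jar 0.66 [451.   -6.1  -0. ]
scene bread_roll 0.78 [420.8 387.6   1.5]
scene scraper 0.61 [675.9   6.    1.1]
top scraper 0.75 [677.4   5.6   3.2]
(1715, np.float64(309.0052478134111), np.float64(221.5749271137026))
(1713, np.float64(309.0017513134851), np.float64(221.57384705195562))
```

View pics/c14.png

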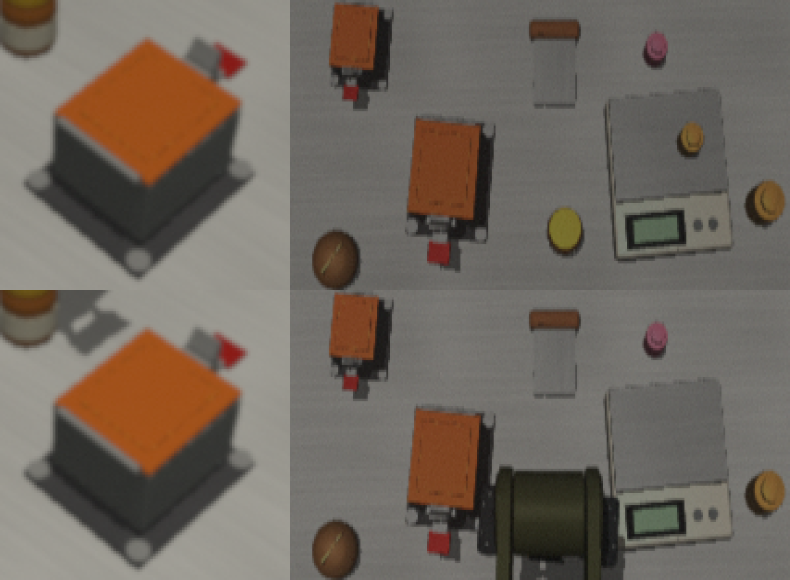

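The lid matches its original latched appearance: the orange area's centroid in the scene view is unchanged to 0.01 px. The rest of the scene is unmoved. Handing in.

```bash
python3 -c "
from bench import hand_in; print(hand_in())"
```

```text
the job is handed in; nothing more can be done
None
```

The job is done and handed in at about 21 s. I pressed the red latch on the larger case until the lid popped fully open. I then lowered the smaller brass weight from the scale into the well, and pushed the lid down until it caught.

- **Latch:** the reading was about 9 N down and about 7 N sideways, roughly 11 N in all.
- **Weight:** it reached the sprung floor at TCP 66.3 mm, which gives u ≈ 12.5 mm and matches the camera fit. After release it stood upright in the well. The scene network put its centre at z 60.8 and the wrist network at 53.6, against 59.5 expected; that spread is a little beyond their accuracy.
- **Peak forces:** the grip on the weight was 18 N. Pressing onto the well floor the reading reached about 13 N. Since that reading includes the weight's own 5 N, the floor took about 16–17 N before I eased it off. Closing the lid took about 13 N.
- **Lid:** the force dropped after the hook and rose again at the hard stop. About 1.5 s after release, with the arm well clear, the orange lid in the scene picture matched the starting latched picture to 0.01 px.
- **Other things:** the scale, jar, roll and scraper were found in place within the networks' accuracy. In the last top view the arm hid the jar and the network missed it there; the scene view showed it unmoved. The top network also missed the roll, but it is visible in that picture where it started.

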